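Re-grip a frog blank to seat it in its nest

TASK

Lift the ebony frog blank out of its cradle, where it can only be taken by its long sides, and lay it flat on the open bench top, clear of both wooden fixtures, and let go. Then take it again by its two short ends and lower it between the tall cheeks of the nest, centred and lying flat on the seat; set it down, do not drop it. Leave the small loose wooden slip where it lies.

Things in the scene. Friction and masses are not known exactly. Their poses are not given: they have to be found in the camera images.
- frog_blank: Black ebony block for a bow's frog, 20 mm wide (x) by 46 mm long (y) by 12 mm high (z), one short end slightly bevelled; about 14 g. Origin: centre of its underside. It starts flat on the cradle's seat, its long axis along the cradle's y.
- cradle: Fixed wooden cradle that holds the blank at the start: base 56 (x) by 92 (y) by 6 mm, on it a seat 14 mm wide (x), its top 20 mm above the bench, and past either end of the blank a tall stop 36 mm wide (x), 26 to 38 mm from the centre along y, top 48 mm above the bench. Open toward +x and -x. Origin: centre of its underside, on the bench; z up.
- nest: Fixed wooden nest for the blank: base 84 (x) by 70 (y) by 6 mm; on it a seat 26 mm long (y), its top 20 mm above the bench, between two upright cheeks 26 mm long (y), 12 mm thick, inner faces 15 mm from the centre along x, tops 50 mm above the bench. Open toward +y and -y: the seated blank lies along y and overhangs the seat 10 mm at either end. Origin: centre of its underside, on the bench; z up.
- wood_slip: Loose plain wooden slip on the bench, 20 by 49 by 10 mm, of much the same size as the blank but without the bevel; not to be used. Origin: centre of its underside.
There are look-alikes about, which are no part of the job. What is shaped like the nest but red is not meant. What is shaped like the cradle but purple is not meant.

How it is judged:
On the way:
1. the blank lies flat on the bench top, let go, at least 60 mm (centre to centre) from cradle and nest (height (world z) of frog_blank below 0.005 m and angle between frog_blank's own z axis and vertical below 0.15 rad and horizontal distance between frog_blank and cradle above 0.06 m and horizontal distance between frog_blank and nest above 0.06 m and contact force between the fingers and frog_blank below 0.1 N and linear speed of frog_blank below 0.02 m/s), for 0.2 s.
At the end, for the whole second after the job is handed in: The blank lies flat (within 8 degrees) and still on the seat between the nest's cheeks, its length along them within 20 degrees, its centre within 10 mm of the nest's centre in each direction, its underside within 5 mm of the seat's height, let go (x of frog_blank in the frame of nest between -0.01 and 0.01 m and y of frog_blank in the frame of nest between -0.01 and 0.01 m and z of frog_blank in the frame of nest between 0.015 and 0.025 m and angle between the y axis of frog_blank and the y axis of nest, either way round below 0.35 rad and angle between frog_blank's own z axis and vertical below 0.15 rad and linear speed of frog_blank below 0.02 m/s); the robot touches nothing.
It fails at once if the blank is dropped (falls or flies free faster than 0.5 m/s, a fall of some 13 mm) (linear speed of frog_blank above 0.5 m/s and contact force between the fingers and frog_blank below 0.05 N).
It fails at once if the wooden slip is moved more than 20 mm (distance of wood_slip from where it was at the start of the episode above 0.02 m).
It also fails if it takes over 61 s, if anything falls off the work surface, if the arm or the gripper's body presses on something with over 40 N, if the wrist force passes 120 N, or if a joint passes its speed limit or range.

ROBOT

A 6-joint arm with a two-finger parallel gripper is mounted at the origin on a cart in front of the work surface, level with it; the furniture and walls round the work are solid. World frame = base frame: x ahead of the robot, y to its left, z up, the work surface at z = 0. Lengths are in m, angles in rad, forces in N, time in s.
With the tool pointing down it reaches from about 0.425 to 0.95 m from the base axis. Payload 3.5 kg.
Tool frame: the origin (TCP) lies midway between the tips of the shut fingers; the grasp point (between the pads) lies ctrl.grasp_offset behind it (ctrl.grasp_offset is the distance from the TCP to the grasp point, in m); x points along the fingers, y is the direction in which the jaws open and shut, and the axes are right-handed (so a half turn about x gives the same grasp; the last joint's range is limited). The gripper opens to 85 mm and grips with 20 to 120 N. Pads are 22 mm wide; open, the fingers measure 114 mm over their backs; the gripper's body (76 mm by 85 mm) begins 54 mm behind the grasp point. The pads swing forward as they close: fully open they stand 13 mm farther back than shut.
Start: joints at [-1.389, 0.286, 1.577, -0, 1.279, -0.15], TCP at [0.22, -0.638, 0.231] pointing down, gripper open.
Joint ranges: [-2.77, 2.77], [-0.9, 2.22], [0.21, 2.48], [-1.53, 4.67], [0.24, 2.81], [-2.84, 2.84]. Speed limits (rad/s): [2.79, 2.79, 3.14, 3.14, 3.14, 3.14].

INTERFACE

Orientations are given as a unit quaternion [x, y, z, w].
In Python, from plant import readout, read_camera, sign_off, ctrl gives the robot as it stands.
- The arm moves only by the tool drive_tool, never from a script. Its argument "steps" is a list of rows, each a list of 5 numbers: the shift along the tool's x, y, z in cm, then the turn about the tool's x in degrees, then the opening, from 0 (shut) to 1 (fully open). A call has 1 to 10 rows; each row shifts and turns the commanded pose from where the row before left it, along the tool's axes as they then stand; what a row does not reach is not made up. A row lasts 1/10 s, in which the tool goes at most 50 mm and 8.59 degrees, less where a joint would pass 70% of its speed; a pose out of reach is approached as far as the arm can. A call is refused whole if a number of a shift passes 5 or a number of a turn 8.59, either way. A call with a gripper value outside its range is refused whole. The fingers move at their own pace and stop on an object; "force" is the grip in N (left out, the last holds). Time passes only in rows, so rows that do not move let the fingers close. It gives the time, the measured TCP pose, the force and the opening at its end, in the units of the state.
- readout.get_state(): the state, without advancing time (a new reading comes with each control period).
- read_camera(name): name is "scene" or "top" or "wrist"; returns a dict with "frame" (384x512x3 uint8, red, green, blue), "vertical_fov" (degrees; the focal length in pixels is half the picture's height over the tangent of half this angle, whatever the lens; pixels are square), "cx", "cy" (the principal point, pixels), "k1" (the pictures are not rectified: a ray, as slopes to the right and down, at radius r is drawn at 1 + k1 r^2 times it, then the intrinsics apply), "eye" and "orientation" of the camera in the world. Camera axes: x right, y up, looking along -z (the intrinsics and any distortion apply to the point x, -y, -z); pixel columns grow to the right and rows downward; lengths in m; the calibration is good to about 2 mm. A picture is of the moment at which its call begins. There is no depth.
- sign_off(): hands the job in, once; it reports no verdict.
The state is a dict: "time": time; "qpos": joint angles; "dq": joint speeds; "joint_efforts": joint torques, N m; "eef_pos": TCP position; "tcp_rot": TCP orientation; "contact_force": force on the tool from outside, world axes, zero at the start; "wrist_torque": the same for the moment, N m; "opening": opening from 0.0 (shut) to 1.0 (fully open).
Only numpy, scipy, OpenCV 4.12 (cv2) and the standard library are available. Lean on these libraries where they do the work, as an engineer would, in place of code of your own. Each camera call takes 0.05 s, during which the arm holds its last target. There are 200 camera calls.

## Working session

There is one attempt and no reset: what is moved stays moved. The work goes in short steps, Python scripts to look and compute and a tool call to move; the robot and the scene stay as the last step left them, time stands still between calls to the robot, and variables do not carry over. Pictures are saved under pics/ and viewed, about 8 in all and at most 12, crops included, and the job is handed in when it is done.

Besides the shell and the picture viewer there is one more tool, called after "Emit:" by a JSON object that holds its "method" and its "body", one argument or row to a line. drive_tool: Moves the arm, as the interface text tells. Its arguments: {"type":"object","properties":{"steps":{"type":"array","items":{"type":"array","items":{"type":"number"}}},"force":{"type":"number"}},"required":["steps"]}

```bash
mkdir -p pics
cat > h.py <<'E'
import numpy as np,cv2
from scipy.spatial.transform import Rotation as R
from plant import readout, read_camera, sign_off, ctrl
def grab(name,f):
    c=read_camera(name); cv2.imwrite(f,c['frame'][:,:,::-1])
    d={k:v for k,v in c.items() if k!='frame'}
    import pickle; pickle.dump(c,open(f+'.pkl','wb')); return c
def load(f):
    import pickle; return pickle.load(open(f+'.pkl','rb'))
def foc(c): return c['frame'].shape[0]/2/np.tan(np.radians(c['vertical_fov'])/2)
def pix2w(c,u,v,z):
    f=foc(c); d=np.array([(u-c['cx'])/f,(v-c['cy'])/f]); s=d.copy()
    for _ in range(30): s=d/(1+c['k1']*(s@s))
    r=R.from_quat(c['orientation']).apply([s[0],-s[1],-1]); e=np.array(c['eye'])
    return e+r*(z-e[2])/r[2]
def w2pix(c,p):
    q=R.from_quat(c['orientation']).inv().apply(np.array(p)-c['eye']); s=np.array([q[0],-q[1]])/-q[2]
    return s*(1+c['k1']*(s@s))*foc(c)+[c['cx'],c['cy']]
def tool(): 
    s=readout.get_state(); return s,np.array(s['eef_pos']),R.from_quat(s['tcp_rot'])
E
python3 - <<'E'
from h import *
a=grab('top','pics/top0.png');b=grab('scene','pics/scene0.png')
for c in(a,b): print({k:v for k,v in c.items() if k!='frame'})
s,p,r=tool();print(s['time'],p,r.as_matrix().round(3),ctrl.grasp_offset)
cv2.imwrite('pics/both.png',cv2.resize(np.vstack([a['frame'],b['frame']])[:,:,::-1],None,fx=.78,fy=.78))
E
```

```text
{'vertical_fov': 56.52147132903014, 'cx': 251.4577744991918, 'cy': 189.95654078066627, 'k1': -0.02211989458551478, 'eye': array([ 0.42227486, -0.13774062,  0.88395864]), 'orientation': array([-0.05885709,  0.04191671,  0.711954  , -0.69849863])}
{'vertical_fov': 46.62474116292874, 'cx': 254.8510101765557, 'cy': 193.48891063179218, 'k1': -0.011354183537547854, 'eye': array([0.13372521, 0.56566557, 0.9351289 ]), 'orientation': array([-0.10196811,  0.34863045,  0.90149694, -0.23529253])}
0.1 [ 0.21977277 -0.63758305  0.23007166] [[-0.     0.326 -0.945]
 [ 0.002 -0.945 -0.326]
 [-1.    -0.002 -0.   ]] 0.0187
```

View pics/top0.png

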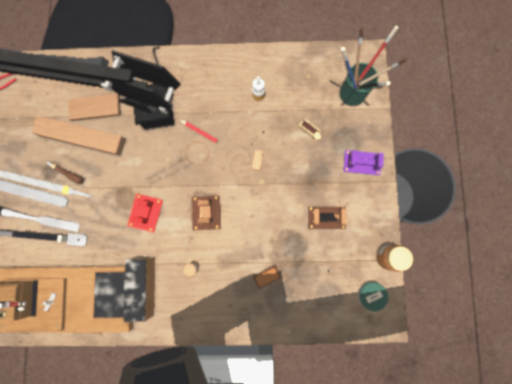

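View pics/scene0.png

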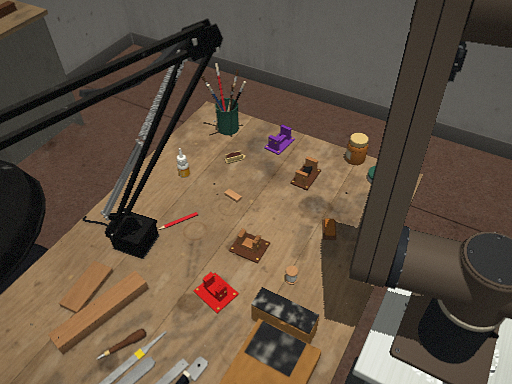

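Run:
```python
from h import *
a=load('pics/top0.png')
f=a['frame'][:,:,::-1]
def cr(x,y): return cv2.resize(f[y:y+64,x:x+64],(384,384),interpolation=cv2.INTER_CUBIC)[:300]
cv2.imwrite('pics/crop1.png',np.vstack([np.hstack([cr(295,190),cr(174,187)]),np.hstack([cr(240,243),cr(285,100)])]))
for n,u,v,z in [('cradle',327,217,.03),('nest',206,212,.02),('slip?',257,159,.005),('brown',267,275,.02),('frogoid',310,129,.005),('purple',363,162,.03),('red',145,212,.02),('lampbase',157,95,.1),('jar',397,258,.0),('bottle',258,88,0),('round',190,268,0)]:
    print(n,pix2w(a,u,v,z).round(3))
```

```text
cradle [ 0.476 -0.297  0.03 ]
nest [ 0.495 -0.007  0.02 ]
slip? [ 0.627 -0.133  0.005]
brown [ 0.343 -0.151  0.02 ]
frogoid [ 0.702 -0.269  0.005]
purple [ 0.608 -0.391  0.03 ]
red [0.498 0.143 0.02 ]
lampbase [0.763 0.096 0.1  ]
jar [ 0.376 -0.467  0.   ]
bottle [ 0.818 -0.139  0.   ]
round [0.36  0.036 0.   ]
```

View pics/crop1.png

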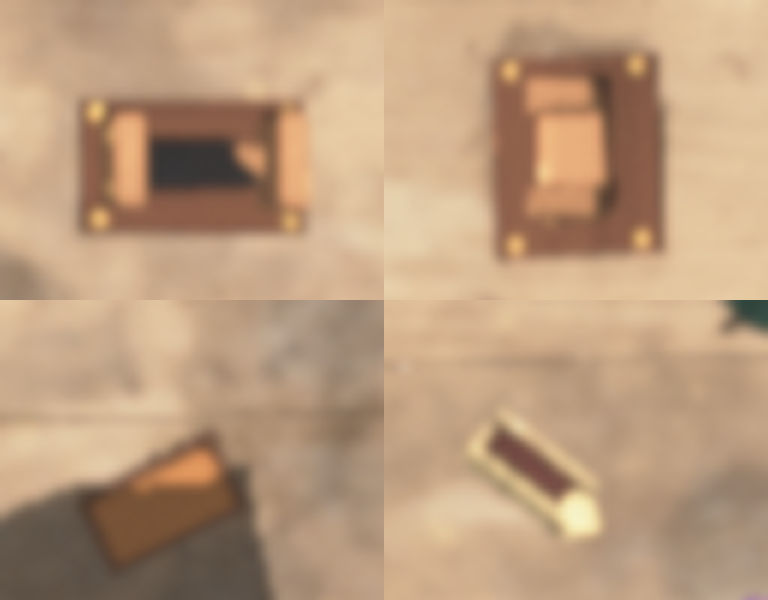

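Candidates: the black block at (327,217) in the brown cradle is the blank (bevel to the right). The purple cradle (363,162) and the brass-rimmed piece (310,129) are decoys. The brown nest at (206,212) is the target and the red one (145,212) is a decoy. The pale slip is at (257,159) and a brown block at (267,275); I'll avoid both. The crop confirms the brown cradle holding the black blank and an empty brown nest.

```bash
cat >> h.py <<'E'
def plan(x,y,z,ydir=None):
    s,p,r=tool(); print('t',s['time'],'tcp',p.round(4),'open',s['opening'],'q6',round(s['qpos'][5],3))
    print('shift cm',(r.inv().apply(np.array([x,y,z])-p)*100).round(2))
    if ydir is not None:
        ty=r.apply([0,1,0]); a=ydir-np.degrees(np.arctan2(ty[1],ty[0])); a=(a+90)%180-90
        print('turn about tool x deg',round(-a,2))  # tool x is down
def quad(c,pts,z):
    w=np.array([pix2w(c,u,v,z) for u,v in pts])[:,:2]; print('corners mm',(w*1000).round(0).tolist(),'sides',(np.linalg.norm(np.roll(w,-1,0)-w,axis=1)*1000).round(0))
    m=w.mean(0); e=(w[1]-w[0])+(w[2]-w[3]); print('centre',m.round(4),'dir of edge01 deg',np.degrees(np.arctan2(e[1],e[0])).round(2)); return m
E
python3 - <<'E'
from h import *
a=load('pics/top0.png')
q=lambda o,P:[(o[0]+x/6-.42,o[1]+y/6-.42) for x,y in P]
c=quad(a,q((295,190),[(78,101),(308,103),(306,234),(79,233)]),.006)
quad(a,q((295,190),[(96,111),(290,108),(291,221),(99,218)]),.007)
n=quad(a,q((174,187),[(109,57),(274,52),(280,255),(113,258)]),.006)
quad(a,q((174,187),[(127,70),(253,65),(258,239),(132,244)]),.007)
plan(c[0],c[1],.16,0)
E
```

```text
corners mm [[505.0, -255.0], [502.0, -349.0], [449.0, -345.0], [451.0, -253.0]] sides [94. 53. 92. 54.]
centre [ 0.4767 -0.3007] dir of edge01 deg -91.5
corners mm [[500.0, -262.0], [500.0, -341.0], [454.0, -339.0], [457.0, -262.0]] sides [79. 46. 78. 44.]
centre [ 0.4779 -0.301 ] dir of edge01 deg -91.12
corners mm [[536.0, 31.0], [537.0, -37.0], [453.0, -40.0], [453.0, 29.0]] sides [69. 84. 69. 83.]
centre [ 0.495  -0.0042] dir of edge01 deg -89.7
corners mm [[531.0, 24.0], [532.0, -29.0], [460.0, -31.0], [459.0, 21.0]] sides [52. 72. 52. 72.]
centre [ 0.4952 -0.0037] dir of edge01 deg -88.82
t 0.1 tcp [ 0.2198 -0.6376  0.2301] open 1.0008649746336051 q6 -0.15
shift cm [  7.07 -23.47 -35.26]
turn about tool x deg -70.99
```

Emit:
{"method": "drive_tool", "body": {
  "steps": [
    [0, 0, 0, -8, 1],
    [0, 0, 0, -8, 1],
    [0, 0, 0, -8, 1],
    [0, 0, 0, -8, 1],
    [0, 0, 0, -8, 1],
    [0, 0, 0, -8, 1],
    [0, 0, 0, -8, 1],
    [0, 0, 0, -8, 1],
    [0, 0, 0, -8, 1]
  ],
  "force": 25
}}

```text
time: 1.0
eef_pos: [0.2198, -0.6378, 0.2305]
tcp_rot: [0.494, 0.506, -0.494, 0.505]
contact_force: [-0.2, -0.2, -1.5]
opening: 1.002
```

```bash
python3 -c "
from h import *
plan(.4775,-.301,.16,-1.3)"
```

```text
t 1.0 tcp [ 0.2198 -0.6378  0.2305] open 1.002331870604045 q6 -1.412
shift cm [  7.09  26.55 -33.06]
turn about tool x deg 2.64
```

Emit:
{"method": "drive_tool", "body": {
  "steps": [
    [0, 2.65, -3.3, 1.3, 1],
    [0, 2.65, -3.3, 1.3, 1],
    [0, 2.65, -3.3, 0, 1],
    [0, 2.65, -3.3, 0, 1],
    [0, 2.65, -3.3, 0, 1],
    [0, 2.65, -3.3, 0, 1],
    [0, 2.65, -3.3, 0, 1],
    [1, 2.65, -3.3, 0, 1],
    [3, 2.65, -3.3, 0, 1],
    [3, 2.65, -3.3, 0, 1]
  ]
}}

```text
time: 2.0
eef_pos: [0.4909, -0.3149, 0.1634]
tcp_rot: [0.507, 0.492, -0.507, 0.494]
contact_force: [0.7, -0.5, -1.3]
opening: 1.006
```

Run:
```python
from h import *
c=grab('wrist','pics/w1.png'); plan(.4775,-.301,.16,-1.3)
for n,p in {'cradle':(.4775,-.301,.032),'end+y':(.4775,-.278,.032),'end-y':(.4775,-.324,.032)}.items(): print(n,w2pix(c,p).round(1))
```

```text
t 2.05 tcp [ 0.491  -0.3079  0.1566] open 0.9999591827578523 q6 -0.714
shift cm [-0.33 -1.37 -0.66]
turn about tool x deg -0.11
cradle [239.4 165.8]
end+y [238.3 140. ]
end-y [240.5 190.2]
```

View pics/w1.png

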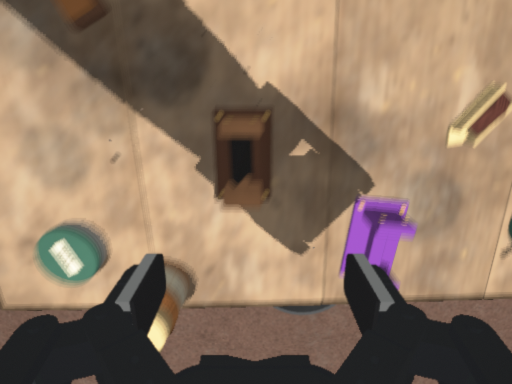

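The picture shows the black blank at (242,158) between the cradle's stops, within about 2 px of prediction. I'll shift x slightly and descend.

```bash
python3 -c "
from h import *
plan(.479,-.301,.0215,-1.3)"
```

```text
t 2.05 tcp [ 0.491  -0.3079  0.1566] open 0.9999591827578523 q6 -0.714
shift cm [13.52 -1.16 -0.54]
turn about tool x deg -0.11
```

Emit:
{"method": "drive_tool", "body": {
  "steps": [
    [2, -1.2, -0.5, 0, 0.6],
    [3, 0, 0, 0, 0.6],
    [3, 0, 0, 0, 0.6],
    [2, 0, 0, 0, 0.6],
    [0, 0, 0, 0, 0.6]
  ]
}}

```text
time: 2.55
eef_pos: [0.4754, -0.3085, 0.0594]
tcp_rot: [-0.507, -0.496, 0.507, -0.49]
contact_force: [-0.5, 0.8, -1.0]
opening: 0.601
```

```bash
python3 -c "
from h import *
plan(.479,-.301,.0215,-1.3)
c=grab('wrist','pics/w2.png')"
```

```text
t 2.55 tcp [ 0.4754 -0.3085  0.0594] open 0.6008516879494032 q6 -0.727
shift cm [ 3.79  0.36 -0.74]
turn about tool x deg -0.29
```

View pics/w2.png

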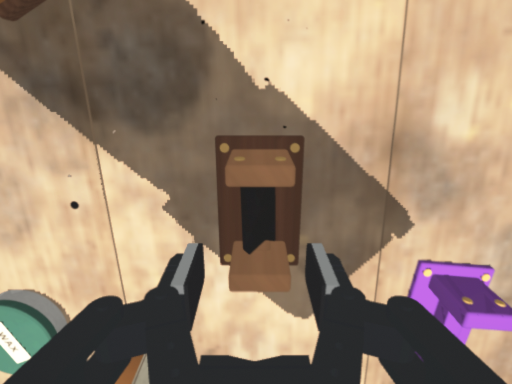

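Run:
```python
from h import *
c=load('pics/w2.png')
quad(c,[(216,136),(304,136),(301,266),(220,266)],.006)
quad(c,[(225,148),(295,148),(290,258),(228,258)],.007)
for u,v in [(242,187),(275,187),(242,245),(276,245)]: print(pix2w(c,u,v,.032).round(4))
for u,v in [(225,186),(295,186),(233,241),(287,241)]: print('stop',pix2w(c,u,v,.048).round(4))
```

```text
corners mm [[452.0, -255.0], [507.0, -257.0], [506.0, -349.0], [449.0, -348.0]] sides [54. 92. 58. 92.]
centre [ 0.4785 -0.3021] dir of edge01 deg -1.46
corners mm [[457.0, -263.0], [501.0, -264.0], [498.0, -342.0], [455.0, -341.0]] sides [44. 78. 44. 78.]
centre [ 0.4779 -0.3022] dir of edge01 deg -1.46
[ 0.4683 -0.2805  0.032 ]
[ 0.487 -0.281  0.032]
[ 0.4668 -0.3172  0.032 ]
[ 0.4873 -0.3177  0.032 ]
stop [ 0.4606 -0.2747  0.048 ]
stop [ 0.4964 -0.2756  0.048 ]
stop [ 0.4631 -0.3061  0.048 ]
stop [ 0.4924 -0.3069  0.048 ]
```

Emit:
{"method": "drive_tool", "body": {
  "steps": [
    [1, 0.3, -0.7, 0, 0.6],
    [1, 0, 0, 0, 0.6],
    [0, 0, 0, 0, 0.6]
  ]
}}

```text
time: 2.9
eef_pos: [0.4806, -0.3031, 0.0425]
tcp_rot: [-0.507, -0.494, 0.507, -0.492]
contact_force: [0.0, -0.8, -0.2]
opening: 0.598
```

```bash
python3 -c "
from h import *
plan(.478,-.302,.0215,-1.4)"
```

```text
t 2.9 tcp [ 0.4806 -0.3031  0.0425] open 0.5984052834105363 q6 -0.714
shift cm [ 2.1  -0.26 -0.1 ]
turn about tool x deg -0.16
```

Emit:
{"method": "drive_tool", "body": {
  "steps": [
    [1, -0.2, -0.1, 0, 0.6],
    [0.8, 0, 0, 0, 0.6],
    [0, 0, 0, 0, 0.5],
    [0, 0, 0, 0, 0.5]
  ]
}}

```text
time: 3.3
eef_pos: [0.4789, -0.3028, 0.0251]
tcp_rot: [-0.507, -0.493, 0.507, -0.493]
contact_force: [-0.4, -0.7, 0.3]
opening: 0.503
```

Emit:
{"method": "drive_tool", "body": {
  "steps": [
    [0.35, 0, 0, 0, 0.5],
    [0, 0, 0, 0, 0.3],
    [0, 0, 0, 0, 0.1],
    [0, 0, 0, 0, 0.1],
    [0, 0, 0, 0, 0.1],
    [0, 0, 0, 0, 0.1],
    [0, 0, 0, 0, 0.1]
  ]
}}

```text
time: 4.0
eef_pos: [0.4792, -0.3029, 0.0221]
tcp_rot: [0.507, 0.493, -0.507, 0.493]
contact_force: [0.5, -0.4, 1.3]
opening: 0.227
```

```bash
python3 -c "
from h import *
plan(.478,-.302,.0215,-1.4)"
```

```text
t 4.0 tcp [ 0.4792 -0.3029  0.0221] open 0.22737496252533115 q6 -0.715
shift cm [ 0.06 -0.12 -0.09]
turn about tool x deg -0.19
```

Emit:
{"method": "drive_tool", "body": {
  "steps": [
    [-0.5, 0, 0, 0, 0.1],
    [-1, 0, 0, 0, 0.1],
    [-2, 0, 0, 0, 0.1],
    [-2.5, 0, 0, 0, 0.1],
    [-2, 0, 0, 0, 0.1],
    [0, 0, -1.5, 0, 0.1],
    [0, 0, -2, 0, 0.1],
    [0, 0, -2, 0, 0.1],
    [0, 0, 0, 0, 0.1]
  ]
}}

```text
time: 4.9
eef_pos: [0.4793, -0.2435, 0.0999]
tcp_rot: [-0.506, -0.496, 0.506, -0.492]
contact_force: [-0.2, -0.5, -0.1]
opening: 0.223
```

```bash
python3 -c "
from h import *
c=grab('wrist','pics/w3.png')
plan(.5,-.155,.004,0)"
```

```text
t 4.95 tcp [ 0.4797 -0.2449  0.1003] open 0.22575994426868265 q6 -0.636
shift cm [ 9.65  1.83 -9.02]
turn about tool x deg -1.42
```

View pics/w3.png

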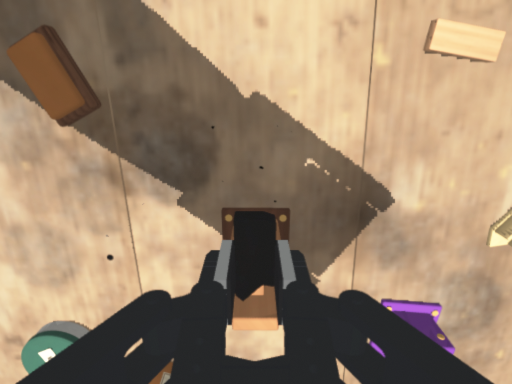

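The blank is held between the pads at (255,255) and is clear of the cradle. The pale slip is at (465,40) and the brown block at (55,75).

Emit:
{"method": "drive_tool", "body": {
  "steps": [
    [0, 0.4, -2, 0, 0.1],
    [0, 0.5, -2.5, 0, 0.1],
    [0, 0.5, -2.5, 0, 0.1],
    [1, 0.4, -2, 0, 0.1],
    [2, 0, 0, 0, 0.1],
    [2, 0, 0, 0, 0.1],
    [2, 0, 0, 0, 0.1],
    [1.3, 0, 0, 0, 0.1],
    [0, 0, 0, 0, 0.1]
  ]
}}

```text
time: 5.85
eef_pos: [0.4993, -0.1574, 0.0165]
tcp_rot: [-0.506, -0.495, 0.507, -0.491]
contact_force: [-0.6, 0.7, -0.2]
opening: 0.22
```

Emit:
{"method": "drive_tool", "body": {
  "steps": [
    [0.5, 0, 0, 0, 0.1],
    [0.4, 0, 0, 0, 0.1],
    [0.2, 0, 0, 0, 0.1],
    [0.15, 0, 0, 0, 0.1],
    [0, 0, 0, 0, 0.1],
    [0, 0, 0, 0, 0.1]
  ]
}}

```text
time: 6.45
eef_pos: [0.5013, -0.1585, 0.0068]
tcp_rot: [0.507, 0.493, -0.507, 0.493]
contact_force: [-0.1, -0.4, 1.0]
opening: 0.223
```

Emit:
{"method": "drive_tool", "body": {
  "steps": [
    [0.2, 0, 0, 0, 0.1],
    [0, 0, 0, 0, 0.1],
    [0, 0, 0, 0, 0.1]
  ]
}}

```text
time: 6.75
eef_pos: [0.5011, -0.1584, 0.0044]
tcp_rot: [-0.507, -0.493, 0.507, -0.493]
contact_force: [0.5, 1.0, -1.5]
opening: 0.225
```

Emit:
{"method": "drive_tool", "body": {
  "steps": [
    [0.15, 0, 0, 0, 0.1],
    [0, 0, 0, 0, 0.1],
    [0, 0, 0, 0, 0.1]
  ]
}}

```text
time: 7.05
eef_pos: [0.5011, -0.1584, 0.0029]
tcp_rot: [-0.507, -0.493, 0.507, -0.493]
contact_force: [-0.3, -0.4, 0.4]
opening: 0.226
```

Emit:
{"method": "drive_tool", "body": {
  "steps": [
    [0.1, 0, 0, 0, 0.1],
    [0, 0, 0, 0, 0.1],
    [0, 0, 0, 0, 0.25],
    [0, 0, 0, 0, 0.3],
    [0, 0, 0, 0, 0.5],
    [0, 0, 0, 0, 0.5],
    [0, 0, 0, 0, 0.5]
  ]
}}

```text
time: 7.75
eef_pos: [0.5011, -0.1584, 0.002]
tcp_rot: [-0.507, -0.493, 0.507, -0.493]
contact_force: [-0.8, -0.2, 0.1]
opening: 0.5
```

Emit:
{"method": "drive_tool", "body": {
  "steps": [
    [-1, 0, 0, 0, 0.5],
    [-2, 0, 0, 0, 0.8],
    [-2.5, 0, 0, 0, 1],
    [-2.5, 0, 0, 0, 1],
    [-2, 0, 0, 0, 1],
    [0, 0, 0, 0, 1],
    [0, 0, 0, 0, 1]
  ]
}}

```text
time: 8.45
eef_pos: [0.5013, -0.1585, 0.1024]
tcp_rot: [0.507, 0.493, -0.507, 0.493]
contact_force: [-0.6, -0.5, -0.9]
opening: 1.001
```

```bash
python3 -c "
from h import *
c=grab('wrist','pics/w4.png')
plan(.5,-.158,.1,90)"
```

```text
t 8.5 tcp [ 0.5005 -0.1581  0.1013] open 0.9988321106175404 q6 -0.472
shift cm [ 0.13 -0.05 -0.01]
turn about tool x deg 88.41
```

View pics/w4.png

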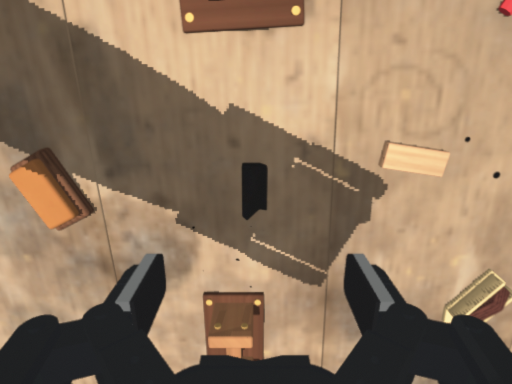

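The blank lies flat on the bench at columns 242–267, rows 163–220, with its bevelled end toward −y, clear of everything. Now measuring it for the regrasp.

Run:
```python
from h import *
c=load('pics/w4.png')
im=c['frame']; m=(im.max(2)<35).astype('uint8')
n,l,st,ce=cv2.connectedComponentsWithStats(m); k=l[190,255]; print(st[k],ce[k])
cn=max(cv2.findContours((l==k).astype('uint8'),0,2)[0],key=len)
ap=cv2.approxPolyDP(cn,2,True)[:,0]
for u,v in ap: print(u,v,pix2w(c,u,v,.012).round(4))
for u,v in [(242,163),(267,163),(267,208),(242,215)]: print('hand',pix2w(c,u,v,.012).round(4))
```

```text
[ 243  164   24   55 1125] [253.49333333 188.27733333]
261 164 [ 0.5063 -0.1332  0.012 ]
243 164 [ 0.4927 -0.1328  0.012 ]
243 215 [ 0.4911 -0.1746  0.012 ]
246 218 [ 0.4934 -0.1773  0.012 ]
258 208 [ 0.5032 -0.1689  0.012 ]
265 208 [ 0.5088 -0.1691  0.012 ]
266 172 [ 0.51   -0.1395  0.012 ]
265 166 [ 0.5093 -0.1348  0.012 ]
hand [ 0.492 -0.132  0.012]
hand [ 0.5109 -0.1325  0.012 ]
hand [ 0.5103 -0.1691  0.012 ]
hand [ 0.4903 -0.1746  0.012 ]
```

Emit:
{"method": "drive_tool", "body": {
  "steps": [
    [0, 0, 0, 8.5, 1],
    [0, 0, 0, 8.5, 1],
    [0, 0, 0, 8.5, 1],
    [0, 0, 0, 8.5, 1],
    [0, 0, 0, 8.5, 1],
    [0, 0, 0, 8.5, 1],
    [0, 0, 0, 8.5, 1],
    [0, 0, 0, 8.5, 1],
    [0, 0, 0, 8.5, 1],
    [0, 0, 0, 8.5, 1]
  ]
}}

```text
time: 9.5
eef_pos: [0.4999, -0.1578, 0.0999]
tcp_rot: [-0.706, -0.02, 0.708, -0.018]
contact_force: [0.5, 0.3, 0.1]
opening: 1.004
```

Run:
```python
from h import *
plan(.5,-.158,.1,90)
```

```text
t 9.5 tcp [ 0.4999 -0.1578  0.0999] open 1.004144741203953 q6 1.018
shift cm [-0.01  0.02 -0.01]
turn about tool x deg 3.05
```

Emit:
{"method": "drive_tool", "body": {
  "steps": [
    [2, 0, 0, 4.4, 1],
    [3, 0, 0, 0, 1],
    [2.5, 0, 0, 0, 0.8],
    [0, 0, 0, 0, 0.75],
    [0, 0, 0, 0, 0.75]
  ]
}}

```text
time: 10.0
eef_pos: [0.5001, -0.1579, 0.0258]
tcp_rot: [-0.706, 0.006, 0.708, 0.007]
contact_force: [0.1, -0.2, 0.4]
opening: 0.747
```

Run:
```python
from h import *
plan(.5007,-.156,.0,88.6)
c=grab('wrist','pics/w5.png')
```

```text
t 10.0 tcp [ 0.5001 -0.1579  0.0258] open 0.7467182229353769 q6 1.089
shift cm [ 2.58 -0.18 -0.06]
turn about tool x deg 0.41
```

View pics/w5.png

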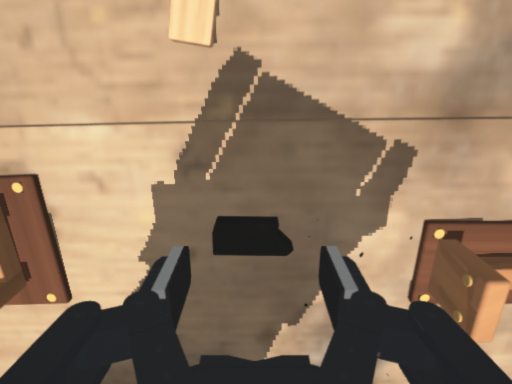

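The view shows the blank at columns 213–292, centred between the fingers (190–320). The bevel is a cut corner at its right end (292,240). Descending.

Emit:
{"method": "drive_tool", "body": {
  "steps": [
    [1, -0.2, -0.1, 0, 0.68],
    [1, 0, 0, 0, 0.65],
    [0.3, 0, 0, 0, 0.62],
    [0, 0, 0, 0, 0.62],
    [0, 0, 0, 0, 0.62]
  ]
}}

```text
time: 10.55
eef_pos: [0.5022, -0.1564, 0.004]
tcp_rot: [0.707, -0.006, -0.707, -0.006]
contact_force: [-0.2, 0.1, 1.0]
opening: 0.623
```

Emit:
{"method": "drive_tool", "body": {
  "steps": [
    [0.2, 0, 0, 0, 0.62],
    [0, 0, 0, 0, 0.62],
    [0, 0, 0, 0, 0.62]
  ]
}}

```text
time: 10.85
eef_pos: [0.5022, -0.1565, 0.0021]
tcp_rot: [0.707, -0.006, -0.707, -0.006]
contact_force: [0.3, -0.2, 0.6]
opening: 0.621
```

Emit:
{"method": "drive_tool", "body": {
  "steps": [
    [0.1, 0, 0, 0, 0.62],
    [0, 0, 0, 0, 0.62],
    [0, 0, 0, 0, 0.62]
  ]
}}

```text
time: 11.15
eef_pos: [0.5021, -0.1564, 0.001]
tcp_rot: [-0.707, 0.006, 0.707, 0.006]
contact_force: [-0.5, 0.3, -0.2]
opening: 0.617
```

Emit:
{"method": "drive_tool", "body": {
  "steps": [
    [0.2, 0, 0, 0, 0.62],
    [0, 0, 0, 0, 0.62],
    [0, 0, 0, 0, 0.5],
    [0, 0, 0, 0, 0.4],
    [0, 0, 0, 0, 0.4],
    [0, 0, 0, 0, 0.4],
    [0, 0, 0, 0, 0.4]
  ]
}}

```text
time: 11.85
eef_pos: [0.5023, -0.1564, -0.0009]
tcp_rot: [0.707, -0.006, -0.707, -0.006]
contact_force: [-1.4, 0.4, 1.0]
opening: 0.511
```

Emit:
{"method": "drive_tool", "body": {
  "steps": [
    [-0.5, 0, 0, 0, 0.4],
    [-1, 0, 0, 0, 0.4],
    [-1.5, 0, 0, 0, 0.4],
    [0, 0, 0, 0, 0.4],
    [0, 0, 0, 0, 0.4]
  ]
}}

```text
time: 12.35
eef_pos: [0.5028, -0.1568, 0.0302]
tcp_rot: [0.708, -0.006, -0.706, -0.006]
contact_force: [-0.4, 0.1, -0.9]
opening: 0.515
```

Run:
```python
from h import *
plan(.495,-.004,.12,90)
c=grab('wrist','pics/w6.png')
```

```text
t 12.35 tcp [ 0.5028 -0.1568  0.0302] open 0.5153042276603306 q6 1.093
shift cm [ -9.   -15.25   1.03]
turn about tool x deg -0.99
```

View pics/w6.png

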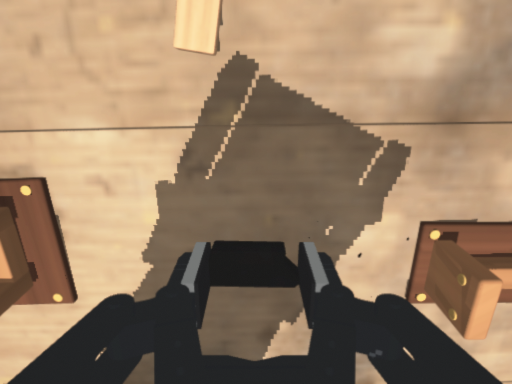

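The picture shows the blank held squarely by its ends at (255,263). Now lifting and carrying it toward the nest.

Emit:
{"method": "drive_tool", "body": {
  "steps": [
    [-2, 0, 0, 0, 0.4],
    [-2.5, 0, 0, 0, 0.4],
    [-2.5, 0, 0, -0.8, 0.4],
    [-1, -2, 0.2, 0, 0.4],
    [0, -3, 0.2, 0, 0.4],
    [0, -3, 0.2, 0, 0.4],
    [0, -3, 0.2, 0, 0.4],
    [0, -2.5, 0, 0, 0.4],
    [0, -1.7, 0, 0, 0.4],
    [0, 0, 0, 0, 0.4]
  ]
}}

```text
time: 13.4
eef_pos: [0.4939, -0.0027, 0.1083]
tcp_rot: [-0.707, -0.0, 0.708, 0.0]
contact_force: [0.1, -1.0, 0.6]
opening: 0.513
```

Run:
```python
from h import *
plan(.4965,-.004,.08,90.5)
c=grab('wrist','pics/w7.png')
```

```text
t 13.4 tcp [ 0.4939 -0.0027  0.1083] open 0.5130042880217959 q6 1.36
shift cm [ 2.83  0.14 -0.27]
turn about tool x deg -0.53
```

View pics/w7.png

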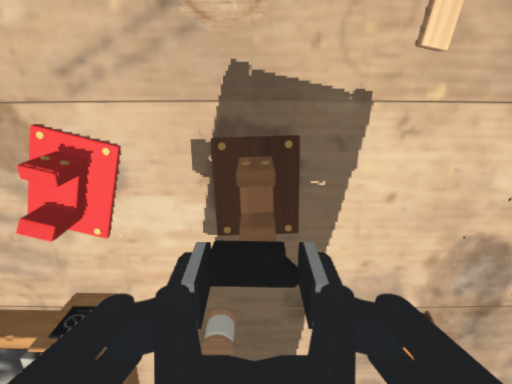

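The nest shows ahead of the held blank, with screws at (221,146), (288,144), (288,228) and (227,230) and the cheek at (256,172).

Run:
```python
from h import *
c=load('pics/w7.png')
quad(c,[(221,146),(288,144),(288,228),(227,230)],.007)
quad(c,[(212,137),(299,136),(298,235),(218,236)],.006)
s,p,r=tool()
# blank top in grip: bottom at tcp z +.001
zt=p[2]+.013
for u,v in [(212,243),(285,243),(209,285),(298,285)]: print('blank',pix2w(c,u,v,zt).round(4))
for u,v in [(238,186),(275,186)]: print('cheek inner',pix2w(c,u,v,.05).round(4))
im=c['frame'].copy()[:,:,::-1]
cv2.imwrite('pics/w7c.png',cv2.resize(im[110:300,180:330],None,fx=4,fy=3.1,interpolation=2))
```

```text
corners mm [[531.0, 23.0], [532.0, -29.0], [460.0, -31.0], [459.0, 20.0]] sides [52. 72. 52. 72.]
centre [ 0.4954 -0.0043] dir of edge01 deg -88.15
corners mm [[537.0, 30.0], [538.0, -37.0], [453.0, -40.0], [452.0, 28.0]] sides [67. 85. 69. 85.]
centre [ 0.4953 -0.0049] dir of edge01 deg -89.32
blank [0.5076 0.0164 0.1214]
blank [ 0.5076 -0.017   0.1214]
blank [0.4849 0.0189 0.1214]
blank [ 0.4848 -0.024   0.1214]
cheek inner [0.5119 0.0079 0.05  ]
cheek inner [ 0.5118 -0.0168  0.05  ]
```

View pics/w7c.png

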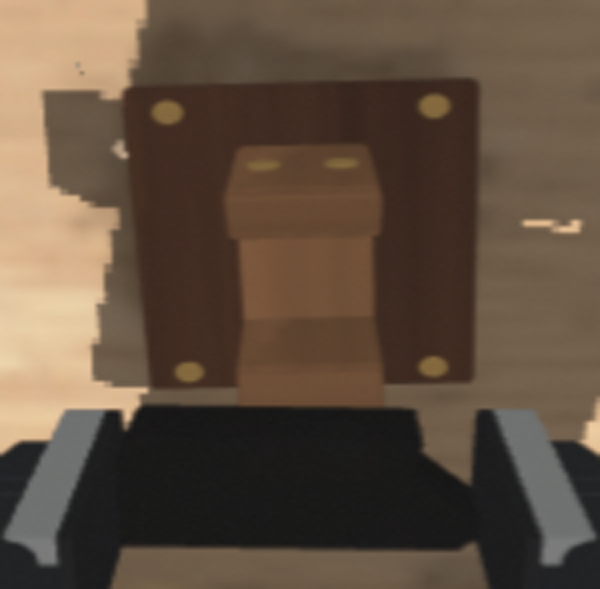

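Emit:
{"method": "drive_tool", "body": {
  "steps": [
    [1, 0.15, -0.1, -0.8, 0.4],
    [2, 0, 0, 0, 0.4],
    [1.8, 0, 0, 0, 0.4],
    [0, 0, 0, 0, 0.4],
    [0, 0, 0, 0, 0.4]
  ]
}}

```text
time: 13.95
eef_pos: [0.4953, -0.0067, 0.0604]
tcp_rot: [-0.707, -0.004, 0.708, -0.003]
contact_force: [0.2, 0.3, -0.8]
opening: 0.514
```

Run:
```python
from h import *
plan(.4953,-.0045,.019,91)
c=grab('wrist','pics/w8.png')
cv2.imwrite('pics/w8c.png',cv2.resize(c['frame'][110:350,150:360,::-1],None,fx=3,fy=2.5,interpolation=2))
```

```text
t 13.95 tcp [ 0.4953 -0.0067  0.0604] open 0.5144354006425849 q6 1.343
shift cm [ 4.14 -0.21 -0.01]
turn about tool x deg -0.45
```

View pics/w8c.png

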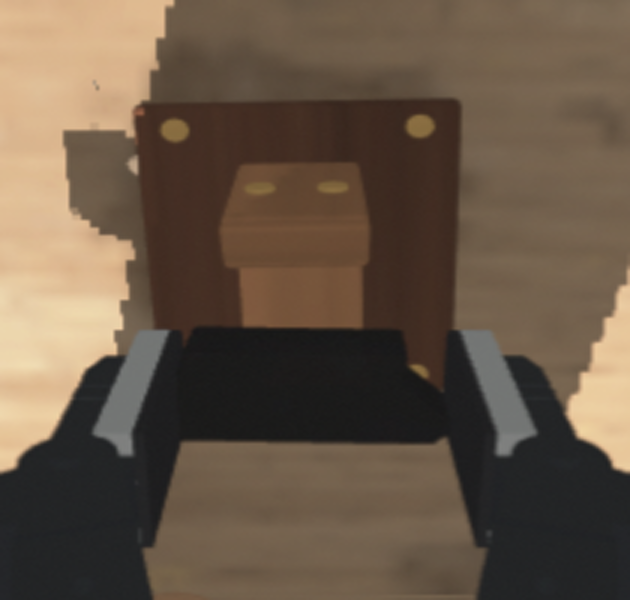

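Run:
```python
from h import *
c=load('pics/w8.png')
for u,v in [(224,199),(272.5,199)]: print('cheek',pix2w(c,u,v,.05).round(4))
for z in (.0714,.0754):
  for u,v in [(214,241),(284,241),(210,285),(298,286)]: print('blank',z,pix2w(c,u,v,z).round(4))
  print(pix2w(c,298,286,z-.012).round(4))
```

```text
cheek [0.5217 0.0089 0.05  ]
cheek [ 0.5219 -0.0161  0.05  ]
blank 0.0714 [0.5088 0.0119 0.0714]
blank 0.0714 [ 0.5091 -0.0206  0.0714]
blank 0.0714 [0.4846 0.0147 0.0714]
blank 0.0714 [ 0.4844 -0.0285  0.0714]
[ 0.4758 -0.0306  0.0594]
blank 0.0754 [0.5109 0.0113 0.0754]
blank 0.0754 [ 0.5112 -0.0202  0.0754]
blank 0.0754 [0.4875 0.014  0.0754]
blank 0.0754 [ 0.4873 -0.0278  0.0754]
[ 0.4787 -0.0299  0.0634]
```

The cheek's inner edge and the blank's lit side face agree with x ≈ 0.495, so x is centred. y needs about 2 mm.

Emit:
{"method": "drive_tool", "body": {
  "steps": [
    [0, -0.2, 0, -0.4, 0.4],
    [1, 0, 0, 0, 0.4],
    [1, 0, 0, 0, 0.4],
    [1, 0, 0, 0, 0.4],
    [0.5, 0, 0, 0, 0.4],
    [0, 0, 0, 0, 0.4],
    [0, 0, 0, 0, 0.4]
  ]
}}

```text
time: 14.7
eef_pos: [0.4956, -0.0039, 0.0258]
tcp_rot: [-0.707, -0.006, 0.707, -0.006]
contact_force: [-0.1, 0.2, -0.5]
opening: 0.514
```

Emit:
{"method": "drive_tool", "body": {
  "steps": [
    [0.3, 0, 0, 0, 0.4],
    [0.1, 0, 0, 0, 0.4],
    [0, 0, 0, 0, 0.4],
    [0, 0, 0, 0, 0.4]
  ]
}}

```text
time: 15.1
eef_pos: [0.4957, -0.0039, 0.0221]
tcp_rot: [0.707, 0.006, -0.707, 0.006]
contact_force: [0.8, -0.2, -0.4]
opening: 0.513
```

Emit:
{"method": "drive_tool", "body": {
  "steps": [
    [0.15, 0, 0, 0, 0.4],
    [0, 0, 0, 0, 0.4],
    [0, 0, 0, 0, 0.4]
  ]
}}

```text
time: 15.4
eef_pos: [0.4956, -0.0039, 0.0205]
tcp_rot: [-0.707, -0.006, 0.707, -0.006]
contact_force: [-0.7, 0.2, -0.1]
opening: 0.513
```

Emit:
{"method": "drive_tool", "body": {
  "steps": [
    [0.1, 0, 0, 0, 0.4],
    [0, 0, 0, 0, 0.4],
    [0, 0, 0, 0, 0.4]
  ]
}}

```text
time: 15.7
eef_pos: [0.4956, -0.0039, 0.0194]
tcp_rot: [-0.707, -0.006, 0.707, -0.006]
contact_force: [-0.4, -1.2, -0.5]
opening: 0.512
```

Emit:
{"method": "drive_tool", "body": {
  "steps": [
    [0.05, 0, 0, 0, 0.4],
    [0, 0, 0, 0, 0.4],
    [0, 0, 0, 0, 0.52],
    [0, 0, 0, 0, 0.56],
    [0, 0, 0, 0, 0.6],
    [0, 0, 0, 0, 0.65],
    [0, 0, 0, 0, 0.7],
    [0, 0, 0, 0, 0.75],
    [0, 0, 0, 0, 0.75]
  ]
}}

```text
time: 16.6
eef_pos: [0.4956, -0.0039, 0.019]
tcp_rot: [-0.707, -0.006, 0.707, -0.006]
contact_force: [-0.1, 0.5, -0.5]
opening: 0.753
```

Emit:
{"method": "drive_tool", "body": {
  "steps": [
    [-0.5, 0, 0, 0, 0.75],
    [-1, 0, 0, 0, 0.8],
    [-2, 0, 0, 0, 0.9],
    [-2.5, 0, 0, 0, 1],
    [-2.5, 0, 0, 0, 1],
    [-2.5, 0, 0, 0, 1],
    [0, 0, 0, 0, 1],
    [0, 0, 0, 0, 1]
  ]
}}

```text
time: 17.4
eef_pos: [0.496, -0.0039, 0.1298]
tcp_rot: [0.708, 0.006, -0.706, 0.006]
contact_force: [-1.0, 0.9, -1.1]
opening: 1.001
```

Run:
```python
from h import *
plan(.4953,-.0045,.019,91)
c=grab('wrist','pics/w9.png')
cv2.imwrite('pics/w9c.png',cv2.resize(c['frame'][100:300,150:360,::-1],None,fx=3,fy=3,interpolation=2))
```

```text
t 17.4 tcp [ 0.496  -0.0039  0.1298] open 1.0012410998590795 q6 1.34
shift cm [11.08  0.05  0.09]
turn about tool x deg 0.01
```

The viewer limit is reached, so I'll check the placement numerically.

Run:
```python
from h import *
for nm,c,thr in (('wrist',load('pics/w9.png'),35),('top',grab('top','pics/top9.png'),60)):
    m=(c['frame'].max(2)<thr).astype('uint8'); n,l,st,ce=cv2.connectedComponentsWithStats(m)
    pe=w2pix(c,(.4953,-.0045,.032)); print(nm,'expected',pe.round(1))
    for k in range(1,n):
        if st[k][4]>15 and np.linalg.norm(ce[k]-pe)<60: 
            x,y,w,h,_=st[k]; print(st[k],pix2w(c,*ce[k],.032).round(4),pix2w(c,x,y,.032).round(4),pix2w(c,x+w,y+h,.032).round(4))
    if nm=='wrist':
        for p in [(.4853,.0185),(.5053,.0185),(.5053,-.0275),(.4853,-.0275)]: print(w2pix(c,(*p,.032)).round(0))
        x,y=pe.astype(int); print(c['frame'].max(2)[y-30:y+30:4,x-45:x+46:5])
```

```text
wrist expected [254.5 193.3]
[ 227  179   55   27 1170] [ 0.4952 -0.0025  0.032 ] [0.507  0.0175 0.032 ] [ 0.4847 -0.0271  0.032 ]
[226. 204.]
[226. 181.]
[284. 182.]
[282. 205.]
[[ 87  66  59  61  61  62  95  90  87  87  87  86  86  56  53  56  56  71
   94]
 [ 95  67  59  61  61  63  94  95  94  94  94  94  95  56  52  55  56  78
   98]
 [171  68  59  60  61  63  96  96  96  96  96  94  94  55  53  55  57  85
  102]
 [175  71  59  60  61  61  95  95  94  94  94  94  94  55  53  57  56  81
   98]
 [184  79  58  59  56  30  92  91  92  91  94  91  95  55  53  57  57  86
   98]
 [192  79  59  60  27  23  23  23  25  25  25  24  23  55  52  57  57  94
  101]
 [183  75  58  60  22  24  23  23  25  25  24  25  23  55  54  57  58  98
  103]
 [180  77  58  61  23  23  24  23  24  24  25  24  23  24  53  57  57  97
  102]
 [181  81  58  61  25  23  23  22  23  23  22  23  23  24  33  57  58 101
  104]
 [186  83  58  61  22  23  24  24  23  23  23  24  23  23  23  58  58 101
  104]
 [103  92  58  60  22  24  24  23  23  23  24  23  24  22  26  59  58 104
  107]
 [104  98  57  60  62  61  72  97  91  84  87  84  78  57  54  59  58 102
  103]
 [104 101  57  61  62  61  85  98  88  85  87  85  83  57  55  58  57 104
  107]
 [ 98  96  57  61  61  60  92  93  88  86  88  85  87  57  55  59  57 104
  106]
 [103 100  57  78  68  60  96 100  96  94  95  93  95  57  59 115  58 102
  104]]
top expected [204.4 211.4]
[201 181  27  37 305] [ 0.5138 -0.0186  0.032 ] [0.5694 0.0039 0.032 ] [ 0.4784 -0.0611  0.032 ]
```

```bash
python3 -c "
from h import *
print(sign_off())"
```

```text
the job is handed in; nothing more can be done
None
```

I finished both moves and handed the job in at about 17.5 s of the 61 s allowed. No verdict is reported.

**What I did:** I took the blank from the cradle by its long sides and laid it flat on the open bench at about (0.50, −0.156), roughly 145 mm or more from both fixtures, then let go. I then took it again by its short ends, lowered it between the nest's cheeks onto the seat and released it slowly. The open gripper ended about 11 cm above the release height. The arm never went near the wooden slip.

**Last checks:**
- **Position:** The last wrist image puts the blank's outline within about 2 mm of where a centred, flat, seated blank should appear. It spans x 0.485–0.507 and y −0.027 to 0.0175, and the nest's centre is at about (0.495, −0.0045).
- **Alignment and height:** The blank is parallel to the cheeks. The gripper released it at 19–20 mm above its bench pick height, which matches the 20 mm seat.

**What did not check out:**
- **Viewing the result:** The picture limit was reached, so I checked the final placement from pixel numbers only.
- **Top camera:** It gave no independent confirmation; the only dark area found there was probably the gripper, not the blank.
- **Touchdown force:** Contact forces stayed within about 1.5 N of noise, so I judged touchdown from height and not from force.

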